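Set a ratchet bench prop by counting clicks and lock it

TASK

Set the bench prop for the panel: take hold of its wooden saddle and raise the column from where it stands by five clicks of the pawl, no more, then let it back down gently until its tooth bears firmly on the pawl. Let go and push the locking bolt fully home, so that the column is locked at that height. Do not force anything, and leave the other things on the bench as they are.

Things in the scene. Friction and masses are not known exactly. Their poses are not given: they have to be found in the camera images.
- stand: The prop's fixed steel stand, screwed to the bench. Origin on the bench surface on the column's axis; z up, +y to the bolt side, -y to the pawl side. Base plate 110 (x) by 250 (y, -110 to +140) by 10 mm. Grey tower of two cheeks round the column, 37 mm over them in x, 52 mm in y, top 118 mm up. On the +y side a bolt guide 36 mm wide at y 55 to 75, top 116 mm up.
- pawl_seat (a point): Fixed point of the stand where the spring pawl's tip carries a tooth: 110 mm above the bench, on the column's -y face. The pawl (pivot at stand y -38, z 65) lets the column rise and stops it going down. Its tail, a thumb tab at y -86, z 82 mm, dips some 5 mm and springs back at each click. More than 30 N on the pawl, or between bolt and column, is too much.
- column: Square steel column, 20 by 20 mm, wooden saddle on top, sliding straight up and down in the stand, parallel to it. Origin on the axis, 172 mm below the saddle's top; axes as the stand's. Mass 0.25 to 0.45 kg. Stiff (about 5 N of friction): it stays at any height where it is left and does not drop on to the pawl by itself. It starts 1 to 8 mm above its lowest seat, maybe already touching the next tooth's slope.
- column_teeth (a point): Middle of the toothed -y face of the column (moves with it). Hand-filed teeth, unevenly spaced, never closer than 12 mm, some much wider. A tooth passing the pawl adds 4 to 9 N to the lifting force over some 6 mm of rise; this falls away as its edge comes by, the pawl snaps in under it within the next 4 mm, and the tooth then stands a few mm above its seat. Lifted a tooth too far, it cannot go back.
- saddle_top (a point): Centre of the top of the wooden saddle block: 70 mm long along the stand's x, 26 mm wide along the stand's y, 32 mm tall, with free space on both 26-mm-apart sides. To be gripped across the 26 mm, from above. The highest part of the column.
- bolt (a joint): Travel of the locking bolt in m: 0 pulled out, 0.018 fully home against its stop. It is a flat steel blade 12 by 4 mm, 100 mm above the bench, that slides along the stand's -y with about 2.5 N of friction into a 7 mm high slot in the column's +y face; a slot stands before it only when a tooth sits on the pawl (within 1.5 mm). It starts out, within 3 mm.
- bolt_knob (a point): Centre of the outer (+y) face of the bolt's upright end plate, 34 mm wide (stand x), 10 mm thick (y), 40 mm tall (this point at half its height, 110 mm above the bench; plate top at 130 mm). Pushing this face along the stand's -y drives the bolt home.
- glue: White glue bottle, 56 mm wide, 150 mm tall; bystander. Origin at the centre of its underside.
- jar: Glass jar with blue cap, 66 mm wide, 85 mm tall; bystander. Origin at the centre of its underside.
- tin: Yellow tin, 72 mm wide, 90 mm tall; bystander. Origin at the centre of its underside.
- tape: Roll of paper tape lying flat, 96 mm wide, 24 mm high; bystander. Origin at the centre of its underside.
- offcut: Dark wood offcut, 90 by 55 by 30 mm; bystander. Origin at the centre of its underside.
- corbel: Small stepped wooden corbel, 80 by 50 by 47 mm; bystander. Origin at the centre of its underside.
- screwdriver: Screwdriver lying flat; bystander.
- brush: Brush lying flat; bystander.

How it is judged:
By the outcome, as a careful person would: the job done as asked, in the order asked, and still so for the second after the job is handed in, with the robot touching nothing.
It also fails if it takes over 72 s, if anything falls off the work surface, if the arm or the gripper's body presses on something with over 40 N, if the wrist force passes 120 N, or if a joint passes its speed limit or range.

ROBOT

A 7-joint arm with a two-finger parallel gripper is mounted at the origin on the work surface. World frame = base frame: x ahead of the robot, y to its left, z up, the work surface at z = 0. Lengths are in m, angles in rad, forces in N, time in s.
With the tool pointing down it reaches from about 0.4 to 0.85 m from the base axis. Payload 10.4 kg.
Tool frame: the origin (TCP) lies at the very end of the fingers, on their centre line; the grasp point (between the pads) lies 19 mm behind it; z points along the fingers, y is the line along which they close (so a half turn about z gives the same grasp; the last joint's range is limited). The gripper opens to 87 mm and grips with 3 to 60 N. Pads are 19 mm wide; open, the fingers measure 117 mm over their backs; the gripper's body (75 mm by 190 mm) begins 51 mm behind the grasp point.
Start: joints at [-1.303, 0.332, -0.065, 1.46, 0.022, 1.35, -0.088], TCP at [0.179, 0.599, 0.223] pointing down, gripper open.
Joint ranges: [-2.6, 2.6], [-0.5, 2.12], [-1.47, 1.34], [0.16, 2.42], [-1.27, 4.41], [0.06, 2.06], [-2.6, 2.6]. Speed limits (rad/s): [2.22, 2.22, 2.79, 2.79, 3.14, 3.14, 3.14].

INTERFACE

Orientations are given as a unit quaternion [x, y, z, w].
In Python, from bench import * gives the robot as it stands.
- The arm moves only by the tool step_arm, never from a script. Its arguments are lists of equal length, an entry for each row: "delta_pos": the shift along the world's x, y, z in units of 25 mm (1.0 is 25 mm), a list of three; "turn": the turn about the world's z in units of 0.12 rad (1.0 is 0.12 rad). In form: {"delta_pos": [[tx, ty, tz], ...], "turn": [turn, ...]}. A call has 1 to 12 rows; each row shifts and turns the commanded pose from where the row before left it; what a row does not reach is not made up. A row lasts 1/10 s, in which the tool goes at most 50 mm and 8.59 degrees, less where a joint would pass 70% of its speed; a pose out of reach is approached as far as the arm can. A call with a number of a shift or a turn outside -1 to 1 is refused whole. A call with a gripper value outside its range is refused whole. "grip" is the closure, from 0 (fully open) to 1 (shut), set as the call begins (left out, the last holds). The fingers move at their own pace and stop on an object; "newtons" is the grip in N (left out, the last holds). Time passes only in rows, so rows that do not move let the fingers close. It gives the time, the measured TCP pose, the force, the opening and the grip force at its end, in the units of the state.
- read_state(): the state, without advancing time (a new reading comes with each control period).
- camera(name): name is "scene" or "side" or "wrist"; returns a dict with "image" (480x640x3 uint8, red, green, blue), "z_map" (480x640 float32, m along the optical axis (not along the pixel's ray), 0 where there is no reading), "mtx" (3x3 intrinsics, pixels), "dist" ([k1, k2, p1, p2, k3] as OpenCV has them; the pictures are not rectified), "view" (4x4, takes a point from world to camera coordinates). Camera axes: x right, y up, looking along -z (the intrinsics and any distortion apply to the point x, -y, -z); pixel columns grow to the right and rows downward; lengths in m; the calibration is good to about 2 mm. A picture is of the moment at which its call begins.
- close_job(): hands the job in; it is judged then, once.
The state is a dict: "time": time; "joint_positions": joint angles; "joint_vel": joint speeds; "joint_torque": joint torques, N m; "ee_pos": TCP position; "eef_rot": TCP orientation; "ft_force": force on the tool from outside, world axes, zero at the start; "torque": the same for the moment, N m; "width": finger opening in m; "grip_force": force on a finger pad.
Only numpy, scipy, OpenCV 4.12 (cv2) and the standard library are available. Lean on these libraries where they do the work, as an engineer would, in place of code of your own. Each camera call takes 0.05 s, during which the arm holds its last target. There are 200 camera calls.

## Working session

There is one attempt and no reset: what is moved stays moved. The work goes in short steps, Python scripts to look and compute and a tool call to move; the robot and the scene stay as the last step left them, time stands still between calls to the robot, and variables do not carry over. Pictures are saved under pics/ and viewed, at most 10 in all, crops included, and the job is handed in when it is done.

Besides the shell and the picture viewer there is one more tool, called after "Emit:" as a command line: name --pt "numbers of a row" for each row, then --argument value for the rest. step_arm: Moves the arm, as the interface text tells. Shifts and turns lie within -1 to 1; 1 stands for 25 mm of shift or 0.12 rad of turn. Its arguments: {"type":"object","properties":{"delta_pos":{"type":"array"},"turn":{"type":"array"},"grip":{"type":"number"},"newtons":{"type":"number"}},"required":["delta_pos","turn"]}

```bash
mkdir -p pics; cat > h.py <<'E'
from bench import *
import numpy as np, cv2
def pts(c):
    z=c["z_map"]; h,w=z.shape; u,v=np.meshgrid(np.arange(w),np.arange(h))
    p=cv2.undistortPoints(np.stack([u,v],-1).reshape(-1,1,2).astype(np.float64),c["mtx"],c["dist"]).reshape(h,w,2)
    P=np.stack([p[...,0]*z,-p[...,1]*z,-z,np.ones_like(z)],-1)
    W=P@np.linalg.inv(c["view"]).T
    W[z==0]=np.nan
    return W[...,:3]
E
python3 - <<'E'
from h import *
s=read_state(); print(s)
cs={n:camera(n) for n in("scene","side")}
im=[cs[n]["image"][...,::-1] for n in cs]
for n,i in zip(cs,im): cv2.imwrite(f"pics/{n}0.png",i); np.save(n+"0.npy",pts(cs[n])); print(n,np.linalg.inv(cs[n]["view"]).round(3).tolist(),cs[n]["mtx"][0,0])
E
```

```text
{'time': 0.0, 'joint_positions': array([-1.30258796,  0.33287475, -0.0646685 ,  1.46095337,  0.02157645,
        1.34990893, -0.08854179]), 'joint_vel': array([-1.64936059e-03,  6.82504790e-04, -3.15478927e-04,  2.63567219e-03,
       -9.48708991e-05, -1.47925009e-03, -1.53841831e-03]), 'joint_torque': array([ 1.90905416e-05, -6.23269272e+01,  2.43314670e-02, -3.89875460e+01,
       -6.13906025e-02,  4.00910480e-02,  1.49965249e-04]), 'ee_pos': array([0.17910716, 0.59837211, 0.22174631]), 'eef_rot': array([ 1.44919777e-01,  9.89443143e-01, -7.20913621e-04, -7.74862161e-05]), 'ft_force': array([-0.07488036, -0.26324976, -0.12887155]), 'torque': array([-0.00374081, -0.05434475,  0.02632642]), 'grip_force': 0.0, 'width': 0.08704870785411975}
scene [[-0.751, -0.355, 0.557, 1.084], [0.661, -0.426, 0.618, 0.522], [0.018, 0.832, 0.555, 0.668], [0.0, 0.0, 0.0, 1.0]] 447.76821976087945
side [[-0.993, 0.085, -0.081, 0.466], [-0.118, -0.72, 0.684, 0.614], [-0.0, 0.689, 0.725, 0.848], [0.0, 0.0, 0.0, 1.0]] 500.92250516605696
```

View pics/scene0.png

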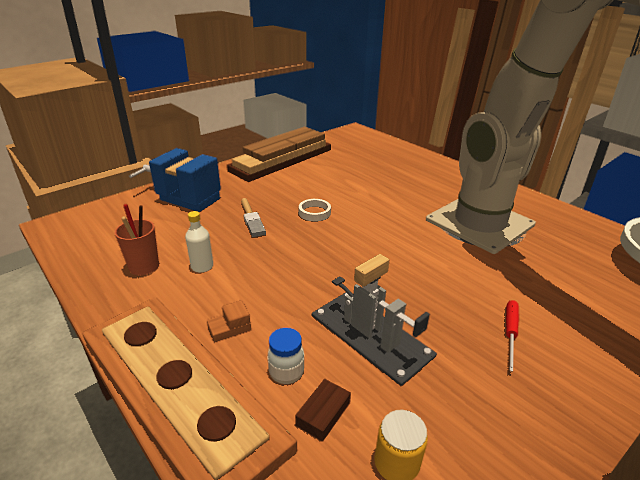

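View pics/side0.png

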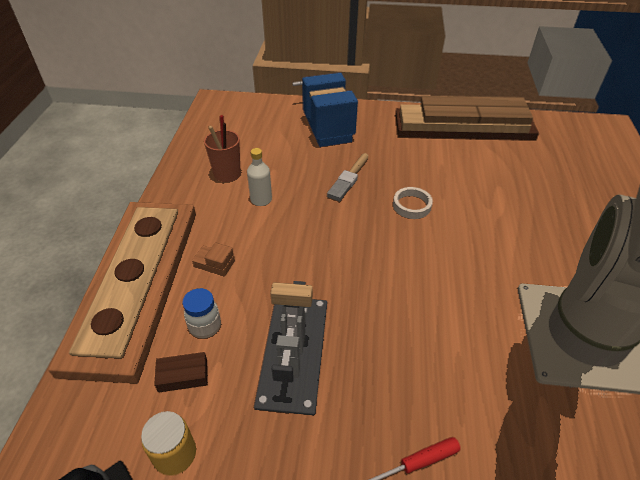

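The scene view shows the saddle at about (372,269), the pawl tab at (338,282) and the bolt end plate at (421,323). In the side view the saddle is at (292,294), the base plate spans (258–327, 295–410), and the bolt plate is near (283,393).

```bash
python3 - <<'E'
from h import *
for n,roi in(("scene",(310,250,440,385)),("side",(250,278,332,415))):
    im=cv2.imread(f"pics/{n}0.png"); W=np.load(n+"0.npy"); x0,y0,x1,y1=roi
    hsv=cv2.cvtColor(im,cv2.COLOR_BGR2HSV)
    m=np.zeros(im.shape[:2],bool); m[y0:y1,x0:x1]=1
    # base plate
    b=m&(hsv[...,1]<70)&(W[...,2]>0.003)&(W[...,2]<0.018)
    r=cv2.minAreaRect((W[b][:,:2]*1000).astype(np.float32)); print(n,"base",b.sum(),r)
    sd=m&(W[...,2]>0.125)&(hsv[...,1]>70); z=W[sd][:,2]; print("saddle z",np.percentile(z,[1,50,90,97,99.5]),sd.sum())
    t=sd&(W[...,2]>np.percentile(z,97)-0.006)
    print("saddle top",t.sum(),cv2.minAreaRect((W[t][:,:2]*1000).astype(np.float32)),np.median(W[t],0))
    hi=m&(W[...,2]>0.075)&(hsv[...,1]<70)
    k,l,st,ce=cv2.connectedComponentsWithStats(hi.astype(np.uint8))
    for i in range(1,k):
        if st[i,4]>15: q=W[l==i]; print("  hi",st[i],np.nanmean(q,0).round(4),np.nanmin(q,0).round(3),np.nanmax(q,0).round(3))
E
```

```text
scene base 3491 ((571.1974487304688, 104.82500457763672), (109.9984130859375, 249.38156127929688), 0.710166335105896)
saddle z [0.12878719 0.17040842 0.1758059  0.17656714 0.17731644] 728
saddle top 363 ((569.9884033203125, 90.02732849121094), (72.3716049194336, 27.03521156311035), 1.194456696510315) [0.57313985 0.09224755 0.17505589]
  hi [333 277  15  13  77] [0.5721 0.0089 0.0811] [ 0.559 -0.004  0.075] [0.584 0.031 0.085]
  hi [ 353  279   76   58 1456] [0.5762 0.1373 0.1047] [0.55  0.064 0.075] [0.59  0.22  0.144]
side base 4309 ((570.25048828125, 104.4810562133789), (108.78070068359375, 250.39613342285156), 0.9253600239753723)
saddle z [0.14701881 0.1742838  0.17709566 0.17798343 0.17901534] 888
saddle top 525 ((570.8538208007812, 88.99272918701172), (29.771129608154297, 70.0907974243164), 89.5802993774414) [0.57018283 0.09155255 0.17595644]
  hi [294 281  11   4  30] [ 0.572  -0.001   0.0837] [ 0.562 -0.005  0.081] [0.582 0.004 0.087]
  hi [ 271  305   34   77 1510] [0.569  0.1494 0.1084] [0.552 0.065 0.075] [0.589 0.219 0.146]
```

Emit:
step_arm --pt "0.65 -0.85 0.1" --pt "0.65 -0.85 0.1" --pt "0.65 -0.85 0.1" --pt "0.65 -0.85 0.1" --pt "0.65 -0.85 0.1" --pt "0.65 -0.85 0" --pt "0.65 -0.85 0" --pt "0.65 -0.85 0" --pt "0.65 -0.85 0" --pt "0.65 -0.85 0" --pt "0.65 -0.85 0" --pt "0.65 -0.85 0" --turn '[0.2,0.2,0.2,0.2,0.2,0.2,0.2,0.2,0.2,0.2,0.2,0.2]' --grip 0

```text
time: 1.3
ee_pos: [0.3746, 0.3427, 0.2348]
eef_rot: [0.001, 1.0, -0.0, -0.0]
ft_force: [0.9, -0.1, -0.1]
width: 0.0872
grip_force: 0.0
```

Emit:
step_arm --pt "0.65 -0.85 0" --pt "0.65 -0.85 0" --pt "0.65 -0.85 0" --pt "0.65 -0.85 0" --pt "0.65 -0.85 0" --pt "0.65 -0.85 0" --pt "0.65 -0.85 0" --pt "0.65 -0.85 0" --pt "0.65 -0.85 0" --pt "0.65 -0.85 0" --pt "0.6 -0.8 0" --pt "0 0 0" --turn '[0.1,0,0,0,0,0,0,0,0,0,0,0]'

```text
time: 2.5
ee_pos: [0.5529, 0.1075, 0.2347]
eef_rot: [-0.002, 1.0, -0.001, -0.0]
ft_force: [0.2, -0.3, -0.0]
width: 0.087
grip_force: 0.0
```

Emit:
step_arm --pt "0.35 -0.36 0" --pt "0.35 -0.36 0" --pt "0 0 0" --pt "0 0 0" --turn '[0.09,0,0,0]'

```text
time: 2.9
ee_pos: [0.569, 0.0935, 0.2349]
eef_rot: [-0.01, 1.0, 0.0, -0.0]
ft_force: [0.1, 0.1, -0.5]
width: 0.0869
grip_force: 0.0
```

```bash
python3 - <<'E'
from h import *
c=camera("wrist"); W=pts(c); im=c["image"][...,::-1].copy(); cv2.imwrite("pics/w1.png",im); hsv=cv2.cvtColor(im,cv2.COLOR_BGR2HSV)
near=np.hypot(W[...,0]-.5704,W[...,1]-.0895)<.06
t=near&(W[...,2]>.165)&(W[...,2]<.185)&(hsv[...,1]>60)
print(t.sum(),cv2.minAreaRect((W[t][:,:2]*1000).astype(np.float32)),np.median(W[t],0) if t.any() else 0)
b=(np.abs(W[...,0]-.5704)<.08)&(hsv[...,1]<70)&(W[...,2]>0.003)&(W[...,2]<0.018)
if b.sum()>9: print(b.sum(),cv2.minAreaRect((W[b][:,:2]*1000).astype(np.float32)))
s=read_state(); print(s["ee_pos"],s["eef_rot"],s["ft_force"])
E
```

```text
5388 ((569.3709716796875, 88.75018310546875), (69.64093017578125, 26.10769271850586), 1.2639853954315186) [0.56604314 0.08886106 0.17622727]
17984 ((568.9334716796875, 104.07100677490234), (108.03754425048828, 247.34866333007812), 1.1586036682128906)
[0.56885789 0.09386742 0.23493171] [-1.01345585e-02  9.99948611e-01  1.25783209e-04 -2.23600899e-04] [-1.17736023  0.08326422  0.56978578]
```

View pics/w1.png

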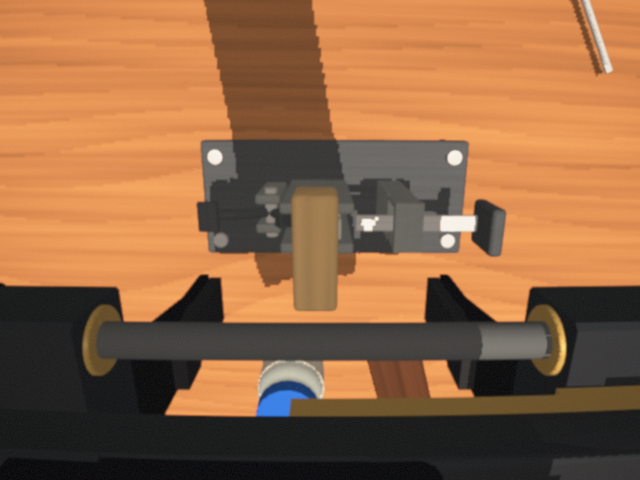

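The wrist view shows the saddle at (315,248), centred between the fingers, with the bolt plate at (490,228) and the pawl tab at (207,216). The yaw matches, so I go down.

Emit:
step_arm --pt "0.04 -0.19 -0.5" --pt "0 0 -0.75" --pt "0 0 -0.75" --pt "0 0 -0.75" --pt "0 0 -0.6" --pt "0 0 -0.4" --pt "0 0 0" --pt "0 0 0" --pt "0 0 0" --turn '[0,0,0,0,0,0,0,0,0]'

```text
time: 3.85
ee_pos: [0.5708, 0.0886, 0.1422]
eef_rot: [-0.01, 1.0, 0.0, 0.001]
ft_force: [0.7, 0.2, 0.3]
width: 0.0869
grip_force: 0.0
```

Emit:
step_arm --pt "0 0 0" --pt "0 0 0" --pt "0 0 0" --pt "0 0 0" --pt "0 0 0" --pt "0 0 0" --pt "0 0 0" --pt "0 0 0" --pt "0 0 0" --pt "0 0 0" --turn '[0,0,0,0,0,0,0,0,0,0]' --grip 1 --newtons 45

```text
time: 4.85
ee_pos: [0.5702, 0.0884, 0.1413]
eef_rot: [-0.01, 1.0, -0.0, -0.0]
ft_force: [0.3, -0.7, -0.4]
width: 0.0259
grip_force: 45.0
```

Emit:
step_arm --pt "0 0 0.03" --pt "0 0 0.03" --turn '[0,0]'

```text
time: 5.05
ee_pos: [0.5701, 0.0884, 0.1417]
eef_rot: [-0.01, 1.0, -0.0, -0.0]
ft_force: [6.8, -0.3, -14.9]
width: 0.0255
grip_force: 45.0
```

Emit:
step_arm --pt "0 0 0.03" --pt "0 0 0.03" --turn '[0,0]'

```text
time: 5.25
ee_pos: [0.5701, 0.0884, 0.1429]
eef_rot: [-0.01, 1.0, -0.0, -0.0]
ft_force: [6.6, 0.0, -14.9]
width: 0.026
grip_force: 45.0
```

Emit:
step_arm --pt "0 0 0.03" --pt "0 0 0.03" --turn '[0,0]'

```text
time: 5.45
ee_pos: [0.5701, 0.0884, 0.1444]
eef_rot: [-0.01, 1.0, -0.0, -0.0]
ft_force: [6.7, -0.1, -17.1]
width: 0.0252
grip_force: 45.0
```

Emit:
step_arm --pt "0 0 0.03" --pt "0 0 0.03" --turn '[0,0]'

```text
time: 5.65
ee_pos: [0.5701, 0.0884, 0.1457]
eef_rot: [-0.01, 1.0, -0.0, -0.0]
ft_force: [8.2, 0.1, -17.0]
width: 0.0255
grip_force: 45.0
```

Emit:
step_arm --pt "0 0 0.03" --pt "0 0 0.03" --turn '[0,0]'

```text
time: 5.85
ee_pos: [0.5701, 0.0884, 0.1475]
eef_rot: [-0.01, 1.0, -0.0, -0.0]
ft_force: [7.3, -0.4, -11.9]
width: 0.0256
grip_force: 45.0
```

Emit:
step_arm --pt "0 0 0.03" --pt "0 0 0.03" --turn '[0,0]'

```text
time: 6.05
ee_pos: [0.5701, 0.0884, 0.1493]
eef_rot: [-0.01, 1.0, -0.0, -0.0]
ft_force: [4.9, 0.3, -9.7]
width: 0.0256
grip_force: 45.0
```

Emit:
step_arm --pt "0 0 0.03" --pt "0 0 0.03" --turn '[0,0]'

```text
time: 6.25
ee_pos: [0.5702, 0.0884, 0.1515]
eef_rot: [-0.01, 1.0, -0.0, -0.0]
ft_force: [4.3, -0.5, -9.1]
width: 0.0257
grip_force: 45.0
```

Emit:
step_arm --pt "0 0 0.03" --pt "0 0 0.03" --turn '[0,0]'

```text
time: 6.45
ee_pos: [0.5701, 0.0884, 0.1533]
eef_rot: [-0.01, 1.0, -0.0, -0.0]
ft_force: [3.6, -1.0, -8.7]
width: 0.0252
grip_force: 45.0
```

Emit:
step_arm --pt "0 0 0.03" --pt "0 0 0.03" --turn '[0,0]'

```text
time: 6.65
ee_pos: [0.5701, 0.0884, 0.1549]
eef_rot: [-0.01, 1.0, -0.0, -0.0]
ft_force: [3.8, -1.5, -9.0]
width: 0.0256
grip_force: 45.0
```

Emit:
step_arm --pt "0 0 0.03" --pt "0 0 0.03" --turn '[0,0]'

```text
time: 6.85
ee_pos: [0.5701, 0.0884, 0.1564]
eef_rot: [-0.01, 1.0, -0.0, -0.0]
ft_force: [4.3, -1.6, -8.4]
width: 0.0257
grip_force: 45.0
```

Emit:
step_arm --pt "0 0 0.03" --pt "0 0 0.03" --turn '[0,0]'

```text
time: 7.05
ee_pos: [0.5701, 0.0884, 0.1578]
eef_rot: [-0.01, 1.0, -0.0, -0.0]
ft_force: [3.5, -1.9, -9.3]
width: 0.0256
grip_force: 45.0
```

Emit:
step_arm --pt "0 0 0.03" --pt "0 0 0.03" --turn '[0,0]'

```text
time: 7.25
ee_pos: [0.5702, 0.0884, 0.1594]
eef_rot: [-0.01, 1.0, -0.0, -0.0]
ft_force: [3.1, -2.0, -9.1]
width: 0.0256
grip_force: 45.0
```

Emit:
step_arm --pt "0 0 0.03" --pt "0 0 0.03" --turn '[0,0]'

```text
time: 7.45
ee_pos: [0.5701, 0.0884, 0.1608]
eef_rot: [-0.01, 1.0, -0.0, -0.0]
ft_force: [5.5, -2.3, -12.8]
width: 0.0259
grip_force: 45.0
```

Emit:
step_arm --pt "0 0 0.03" --pt "0 0 0.03" --turn '[0,0]'

```text
time: 7.65
ee_pos: [0.5701, 0.0884, 0.1617]
eef_rot: [-0.01, 1.0, -0.0, -0.0]
ft_force: [6.5, -1.2, -14.3]
width: 0.0258
grip_force: 45.0
```

Emit:
step_arm --pt "0 0 0.03" --pt "0 0 0.03" --turn '[0,0]'

```text
time: 7.85
ee_pos: [0.5701, 0.0884, 0.1631]
eef_rot: [-0.01, 1.0, -0.0, -0.0]
ft_force: [5.4, -1.9, -15.6]
width: 0.0256
grip_force: 45.0
```

Emit:
step_arm --pt "0 0 0.03" --pt "0 0 0.03" --turn '[0,0]'

```text
time: 8.05
ee_pos: [0.5701, 0.0884, 0.1646]
eef_rot: [-0.01, 1.0, -0.0, -0.0]
ft_force: [5.7, -1.3, -15.7]
width: 0.0259
grip_force: 45.0
```

Emit:
step_arm --pt "0 0 0.03" --pt "0 0 0.03" --turn '[0,0]'

```text
time: 8.25
ee_pos: [0.5701, 0.0884, 0.166]
eef_rot: [-0.01, 1.0, -0.0, -0.0]
ft_force: [6.7, -1.6, -17.2]
width: 0.0253
grip_force: 45.0
```

Emit:
step_arm --pt "0 0 0.03" --pt "0 0 0.03" --turn '[0,0]'

```text
time: 8.45
ee_pos: [0.5701, 0.0884, 0.1678]
eef_rot: [-0.01, 1.0, -0.0, -0.0]
ft_force: [4.3, -1.4, -12.3]
width: 0.0258
grip_force: 45.0
```

Emit:
step_arm --pt "0 0 0.03" --pt "0 0 0.03" --turn '[0,0]'

```text
time: 8.65
ee_pos: [0.5701, 0.0884, 0.1698]
eef_rot: [-0.01, 1.0, -0.0, -0.0]
ft_force: [2.4, -3.6, -9.9]
width: 0.0254
grip_force: 45.0
```

Emit:
step_arm --pt "0 0 0.03" --pt "0 0 0.03" --turn '[0,0]'

```text
time: 8.85
ee_pos: [0.5701, 0.0884, 0.1715]
eef_rot: [-0.01, 1.0, -0.0, -0.0]
ft_force: [3.5, -2.2, -9.4]
width: 0.0258
grip_force: 45.0
```

Emit:
step_arm --pt "0 0 0.03" --pt "0 0 0.03" --turn '[0,0]'

```text
time: 9.05
ee_pos: [0.5701, 0.0884, 0.1728]
eef_rot: [-0.01, 1.0, -0.0, -0.0]
ft_force: [4.8, -1.9, -13.2]
width: 0.0254
grip_force: 45.0
```

Emit:
step_arm --pt "0 0 0.03" --pt "0 0 0.03" --turn '[0,0]'

```text
time: 9.25
ee_pos: [0.5701, 0.0884, 0.1737]
eef_rot: [-0.01, 1.0, -0.0, -0.0]
ft_force: [6.5, -2.0, -14.4]
width: 0.0253
grip_force: 45.0
```

Emit:
step_arm --pt "0 0 0.03" --pt "0 0 0.03" --turn '[0,0]'

```text
time: 9.45
ee_pos: [0.5701, 0.0884, 0.1752]
eef_rot: [-0.01, 1.0, -0.0, -0.0]
ft_force: [5.3, -2.4, -15.3]
width: 0.0254
grip_force: 45.0
```

Emit:
step_arm --pt "0 0 0.03" --pt "0 0 0.03" --turn '[0,0]'

```text
time: 9.65
ee_pos: [0.5701, 0.0884, 0.1766]
eef_rot: [-0.01, 1.0, -0.0, -0.0]
ft_force: [6.9, -1.6, -16.2]
width: 0.0255
grip_force: 45.0
```

Emit:
step_arm --pt "0 0 0.03" --pt "0 0 0.03" --turn '[0,0]'

```text
time: 9.85
ee_pos: [0.5701, 0.0884, 0.178]
eef_rot: [-0.01, 1.0, -0.0, -0.0]
ft_force: [7.4, -1.9, -16.8]
width: 0.0259
grip_force: 45.0
```

Emit:
step_arm --pt "0 0 0.03" --pt "0 0 0.03" --turn '[0,0]'

```text
time: 10.05
ee_pos: [0.5701, 0.0884, 0.1798]
eef_rot: [-0.01, 1.0, -0.0, -0.0]
ft_force: [5.3, -2.5, -12.8]
width: 0.0255
grip_force: 45.0
```

Emit:
step_arm --pt "0 0 0.03" --pt "0 0 0.03" --turn '[0,0]'

```text
time: 10.25
ee_pos: [0.5701, 0.0885, 0.1818]
eef_rot: [-0.01, 1.0, -0.0, -0.0]
ft_force: [3.2, -4.2, -8.2]
width: 0.0255
grip_force: 45.0
```

Emit:
step_arm --pt "0 0 0.03" --pt "0 0 0.03" --turn '[0,0]'

```text
time: 10.45
ee_pos: [0.5701, 0.0884, 0.1835]
eef_rot: [-0.01, 1.0, 0.0, -0.0]
ft_force: [2.1, -3.0, -8.5]
width: 0.0256
grip_force: 45.0
```

Emit:
step_arm --pt "0 0 0.03" --pt "0 0 0.03" --turn '[0,0]'

```text
time: 10.65
ee_pos: [0.5702, 0.0884, 0.1849]
eef_rot: [-0.01, 1.0, 0.0, -0.0]
ft_force: [2.2, -3.3, -8.4]
width: 0.026
grip_force: 45.0
```

Emit:
step_arm --pt "0 0 0.03" --pt "0 0 0.03" --turn '[0,0]'

```text
time: 10.85
ee_pos: [0.5702, 0.0884, 0.1864]
eef_rot: [-0.01, 1.0, -0.0, -0.0]
ft_force: [2.8, -3.3, -8.2]
width: 0.0256
grip_force: 45.0
```

Emit:
step_arm --pt "0 0 0.03" --pt "0 0 0.03" --turn '[0,0]'

```text
time: 11.05
ee_pos: [0.5701, 0.0884, 0.1878]
eef_rot: [-0.01, 1.0, -0.0, -0.0]
ft_force: [2.1, -3.3, -9.1]
width: 0.0257
grip_force: 45.0
```

Emit:
step_arm --pt "0 0 0.03" --pt "0 0 0.03" --turn '[0,0]'

```text
time: 11.25
ee_pos: [0.5701, 0.0884, 0.1894]
eef_rot: [-0.01, 1.0, -0.0, -0.0]
ft_force: [1.6, -3.1, -8.8]
width: 0.0261
grip_force: 45.0
```

Emit:
step_arm --pt "0 0 0.03" --pt "0 0 0.03" --turn '[0,0]'

```text
time: 11.45
ee_pos: [0.5701, 0.0884, 0.1903]
eef_rot: [-0.01, 1.0, -0.0, -0.0]
ft_force: [5.1, -3.5, -15.1]
width: 0.0258
grip_force: 45.0
```

Emit:
step_arm --pt "0 0 0.03" --pt "0 0 0.03" --turn '[0,0]'

```text
time: 11.65
ee_pos: [0.5701, 0.0884, 0.1916]
eef_rot: [-0.01, 1.0, -0.0, -0.0]
ft_force: [5.4, -3.6, -15.0]
width: 0.0255
grip_force: 45.0
```

Emit:
step_arm --pt "0 0 0.03" --pt "0 0 0.03" --turn '[0,0]'

```text
time: 11.85
ee_pos: [0.5701, 0.0885, 0.1931]
eef_rot: [-0.01, 1.0, -0.0, -0.0]
ft_force: [4.8, -3.8, -15.6]
width: 0.0261
grip_force: 45.0
```

Emit:
step_arm --pt "0 0 0.03" --pt "0 0 0.03" --turn '[0,0]'

```text
time: 12.05
ee_pos: [0.5701, 0.0884, 0.1945]
eef_rot: [-0.01, 1.0, -0.0, -0.0]
ft_force: [6.7, -3.4, -16.2]
width: 0.0257
grip_force: 45.0
```

Emit:
step_arm --pt "0 0 0.03" --pt "0 0 0.03" --turn '[0,0]'

```text
time: 12.25
ee_pos: [0.5701, 0.0884, 0.196]
eef_rot: [-0.01, 1.0, -0.0, -0.0]
ft_force: [4.9, -3.6, -14.4]
width: 0.0255
grip_force: 45.0
```

Emit:
step_arm --pt "0 0 0.03" --pt "0 0 0.03" --turn '[0,0]'

```text
time: 12.45
ee_pos: [0.5701, 0.0884, 0.198]
eef_rot: [-0.01, 1.0, -0.0, -0.0]
ft_force: [2.1, -3.9, -10.8]
width: 0.0258
grip_force: 45.0
```

Emit:
step_arm --pt "0 0 0.03" --pt "0 0 0.03" --turn '[0,0]'

```text
time: 12.65
ee_pos: [0.5701, 0.0885, 0.2]
eef_rot: [-0.01, 1.0, 0.0, -0.0]
ft_force: [2.0, -4.7, -9.0]
width: 0.0257
grip_force: 45.0
```

Emit:
step_arm --pt "0 0 0.03" --pt "0 0 0.03" --turn '[0,0]'

```text
time: 12.85
ee_pos: [0.5701, 0.0885, 0.2014]
eef_rot: [-0.01, 1.0, 0.0, -0.0]
ft_force: [1.2, -4.4, -9.4]
width: 0.026
grip_force: 45.0
```

Emit:
step_arm --pt "0 0 0.03" --pt "0 0 0.03" --turn '[0,0]'

```text
time: 13.05
ee_pos: [0.5701, 0.0884, 0.2023]
eef_rot: [-0.01, 1.0, -0.0, -0.0]
ft_force: [3.9, -3.8, -14.9]
width: 0.0257
grip_force: 45.0
```

Emit:
step_arm --pt "0 0 0.03" --pt "0 0 0.03" --turn '[0,0]'

```text
time: 13.25
ee_pos: [0.5701, 0.0884, 0.2036]
eef_rot: [-0.01, 1.0, -0.0, -0.0]
ft_force: [4.3, -4.4, -15.5]
width: 0.0256
grip_force: 45.0
```

Emit:
step_arm --pt "0 0 0.03" --pt "0 0 0.03" --turn '[0,0]'

```text
time: 13.45
ee_pos: [0.5701, 0.0885, 0.2051]
eef_rot: [-0.01, 1.0, -0.0, -0.0]
ft_force: [4.8, -4.8, -15.1]
width: 0.0258
grip_force: 45.0
```

Emit:
step_arm --pt "0 0 0.03" --pt "0 0 0.03" --turn '[0,0]'

```text
time: 13.65
ee_pos: [0.5701, 0.0884, 0.2064]
eef_rot: [-0.01, 1.0, -0.0, -0.0]
ft_force: [4.8, -3.5, -16.9]
width: 0.0257
grip_force: 45.0
```

Emit:
step_arm --pt "0 0 0.03" --pt "0 0 0.03" --turn '[0,0]'

```text
time: 13.85
ee_pos: [0.5701, 0.0885, 0.208]
eef_rot: [-0.01, 1.0, -0.0, -0.0]
ft_force: [4.2, -4.4, -14.4]
width: 0.0259
grip_force: 45.0
```

Emit:
step_arm --pt "0 0 0.03" --pt "0 0 0.03" --turn '[0,0]'

```text
time: 14.05
ee_pos: [0.5701, 0.0885, 0.21]
eef_rot: [-0.01, 1.0, -0.0, -0.0]
ft_force: [3.0, -4.4, -10.5]
width: 0.0261
grip_force: 45.0
```

Emit:
step_arm --pt "0 0 0.03" --pt "0 0 0.03" --turn '[0,0]'

```text
time: 14.25
ee_pos: [0.5701, 0.0885, 0.2119]
eef_rot: [-0.01, 1.0, 0.0, -0.0]
ft_force: [2.0, -4.1, -9.3]
width: 0.0257
grip_force: 45.0
```

Emit:
step_arm --pt "0 0 0.03" --pt "0 0 0" --turn '[0,0]'

```text
time: 14.45
ee_pos: [0.5702, 0.0884, 0.2128]
eef_rot: [-0.01, 1.0, 0.0, -0.0]
ft_force: [1.2, -4.3, -6.9]
width: 0.0256
grip_force: 45.0
```

```bash
python3 - <<'E'
from h import *
s=read_state(); print(s["ee_pos"],s["ft_force"])
for n in("scene","side"):
    c=camera(n); W=pts(c); im=c["image"][...,::-1]; cv2.imwrite(f"pics/{n}5.png",im); W0=np.load(n+"0.npy")
    for a in(W0,W):
        m=(abs(a[...,0]-.572)<.02)&(abs(a[...,1]-.0035)<.008)&(a[...,2]>.05)&(a[...,2]<.1)
        print(n,"tab",m.sum(),np.median(a[m],0).round(4),np.percentile(a[m][:,2],[5,95]).round(4) if m.any() else 0)
    if n=="scene": cv2.imwrite("pics/crop5.png",cv2.resize(im[190:400,290:470],None,fx=2.8,fy=2.8))
E
```

```text
[0.57015294 0.08844171 0.21280555] [ 1.21217377 -4.29458342 -6.94702899]
scene tab 71 [0.5728 0.0041 0.0826] [0.0786 0.0842]
scene tab 75 [0.5725 0.0055 0.0829] [0.0782 0.0846]
side tab 34 [ 0.5723 -0.0011  0.0837] [0.0814 0.0864]
side tab 0 [nan nan nan] 0
  return _methods._mean(a, axis=axis, dtype=dtype,
  ret = um.true_divide(
```

View pics/crop5.png

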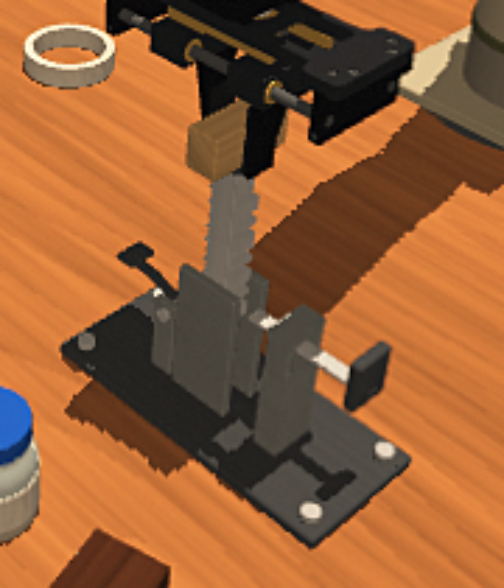

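The crop shows the column up with the saddle held at (215,150). The pawl tab at (135,255) has sprung back up and the bolt plate at (368,375) is untouched. Five clicks are counted, with the edges at TCP z of about 147, 167, 179, 197 and 209 mm. Now I lower gently.

Emit:
step_arm --pt "0 0 -0.015" --pt "0 0 -0.015" --turn '[0,0]'

```text
time: 14.75
ee_pos: [0.5702, 0.0884, 0.2127]
eef_rot: [-0.01, 1.0, 0.0, 0.0]
ft_force: [-2.8, -5.7, 1.8]
width: 0.0258
grip_force: 45.0
```

Emit:
step_arm --pt "0 0 -0.01" --pt "0 0 -0.01" --turn '[0,0]'

```text
time: 14.95
ee_pos: [0.5702, 0.0885, 0.2125]
eef_rot: [-0.01, 1.0, 0.0, 0.0]
ft_force: [-4.1, -5.6, 0.1]
width: 0.0253
grip_force: 45.0
```

Emit:
step_arm --pt "0 0 -0.01" --pt "0 0 -0.01" --turn '[0,0]'

```text
time: 15.15
ee_pos: [0.5702, 0.0885, 0.212]
eef_rot: [-0.01, 1.0, 0.0, 0.0]
ft_force: [-4.3, -4.9, 1.0]
width: 0.0256
grip_force: 45.0
```

Emit:
step_arm --pt "0 0 -0.01" --pt "0 0 -0.01" --turn '[0,0]'

```text
time: 15.35
ee_pos: [0.5702, 0.0885, 0.2115]
eef_rot: [-0.01, 1.0, 0.0, 0.0]
ft_force: [-2.7, -5.5, 0.9]
width: 0.0257
grip_force: 45.0
```

Emit:
step_arm --pt "0 0 -0.01" --pt "0 0 -0.01" --turn '[0,0]'

```text
time: 15.55
ee_pos: [0.5702, 0.0884, 0.211]
eef_rot: [-0.01, 1.0, 0.0, 0.0]
ft_force: [-3.3, -5.1, 1.2]
width: 0.0254
grip_force: 45.0
```

Emit:
step_arm --pt "0 0 -0.01" --pt "0 0 -0.01" --turn '[0,0]'

```text
time: 15.75
ee_pos: [0.5702, 0.0884, 0.2105]
eef_rot: [-0.01, 1.0, 0.0, 0.0]
ft_force: [-2.8, -4.8, 1.0]
width: 0.0254
grip_force: 45.0
```

Emit:
step_arm --pt "0 0 -0.01" --pt "0 0 -0.01" --turn '[0,0]'

```text
time: 15.95
ee_pos: [0.5702, 0.0884, 0.21]
eef_rot: [-0.01, 1.0, 0.0, 0.0]
ft_force: [-3.4, -5.9, 2.1]
width: 0.0257
grip_force: 45.0
```

Emit:
step_arm --pt "0 0 -0.01" --pt "0 0 -0.01" --turn '[0,0]'

```text
time: 16.15
ee_pos: [0.5702, 0.0885, 0.2095]
eef_rot: [-0.01, 1.0, 0.0, 0.0]
ft_force: [-4.2, -5.5, 1.8]
width: 0.0256
grip_force: 45.0
```

Emit:
step_arm --pt "0 0 -0.01" --pt "0 0 -0.01" --turn '[0,0]'

```text
time: 16.35
ee_pos: [0.5703, 0.0885, 0.2094]
eef_rot: [-0.01, 1.0, 0.0, 0.0]
ft_force: [-6.2, -6.4, 6.6]
width: 0.0257
grip_force: 45.0
```

Emit:
step_arm --pt "0 0 -0.008" --pt "0 0 -0.008" --pt "0 0 0" --turn '[0,0,0]'

```text
time: 16.65
ee_pos: [0.5702, 0.0885, 0.2093]
eef_rot: [-0.01, 1.0, 0.0, 0.0]
ft_force: [-6.4, -6.3, 7.2]
width: 0.0257
grip_force: 45.0
```

Emit:
step_arm --pt "0 0 -0.012" --pt "0 0 0" --pt "0 0 0" --turn '[0,0,0]'

```text
time: 16.95
ee_pos: [0.5703, 0.0885, 0.2093]
eef_rot: [-0.01, 1.0, 0.001, 0.001]
ft_force: [-7.2, -5.4, 8.6]
width: 0.026
grip_force: 45.0
```

Emit:
step_arm --pt "0 0 -0.012" --pt "0 0 0" --pt "0 0 0" --turn '[0,0,0]'

```text
time: 17.25
ee_pos: [0.5703, 0.0885, 0.2092]
eef_rot: [-0.01, 1.0, 0.001, 0.001]
ft_force: [-8.5, -6.0, 11.6]
width: 0.0256
grip_force: 45.0
```

Emit:
step_arm --pt "0 0 0" --pt "0 0 0" --pt "0 0 0" --pt "0 0 0" --pt "0 0 0" --pt "0 0 0" --pt "0 0 0" --turn '[0,0,0,0,0,0,0]' --grip 0

```text
time: 17.95
ee_pos: [0.5702, 0.0886, 0.2068]
eef_rot: [-0.01, 1.0, 0.0, -0.0]
ft_force: [0.6, -0.7, -0.1]
width: 0.0735
grip_force: 0.0
```

Emit:
step_arm --pt "0 0 0.3" --pt "0 0 0.6" --pt "0 0 0.8" --pt "0 0 0.6" --pt "0 0 0.2" --pt "0 0 0" --turn '[0,0,0,0,0,0]'

```text
time: 18.55
ee_pos: [0.5706, 0.0886, 0.2703]
eef_rot: [-0.01, 1.0, 0.0, 0.001]
ft_force: [0.4, -0.3, -0.3]
width: 0.0871
grip_force: 0.0
```

```bash
python3 - <<'E'
from h import *
s=read_state(); print(s["joint_positions"].round(3),s["ee_pos"])
c=camera("wrist"); W=pts(c); im=c["image"][...,::-1].copy(); hsv=cv2.cvtColor(im,cv2.COLOR_BGR2HSV); cv2.imwrite("pics/w2.png",im)
t=(np.hypot(W[...,0]-.5697,W[...,1]-.0889)<.06)&(W[...,2]>.235)&(W[...,2]<.255)&(hsv[...,1]>60)
print("saddle",t.sum(),cv2.minAreaRect((W[t][:,:2]*1000).astype(np.float32)) if t.sum()>9 else 0, np.median(W[t],0))
c2=camera("scene");W2=pts(c2)
for n,A in(("w",W),("s",W2)):
    k=(abs(A[...,0]-.567)<.025)&(A[...,1]>.195)&(A[...,1]<.24)&(A[...,2]>.092)&(A[...,2]<.14)
    q=A[k]; print(n,"knob",k.sum(),np.percentile(q,[2,50,98],axis=0).round(4).tolist())
t=(np.hypot(W2[...,0]-.5697,W2[...,1]-.0889)<.05)&(W2[...,2]>.21)&(W2[...,2]<.26)&(cv2.cvtColor(c2["image"],cv2.COLOR_RGB2HSV)[...,1]>70)
print("s saddle z",np.percentile(W2[t][:,2],[50,90,97]))
E
```

```text
[-0.567  0.205  0.393  1.54  -0.079  1.411  1.422] [0.57058192 0.08859889 0.27032321]
saddle 6418 ((565.5224609375, 88.81986236572266), (61.89004898071289, 26.044755935668945), 0.9409488439559937) [0.56227062 0.08875262 0.24424216]
w knob 1353 [[0.5511, 0.1967, 0.0952], [0.5663, 0.2078, 0.1197], [0.5827, 0.2159, 0.1306]]
s knob 262 [[0.5546, 0.1965, 0.0937], [0.5737, 0.2168, 0.1156], [0.585, 0.2192, 0.1299]]
s saddle z [0.23697086 0.24382342 0.2443989 ]
```

Emit:
step_arm --pt "0 0.57 0" --pt "0 0.57 0" --pt "0 0.57 0" --pt "0 0.57 0" --pt "0 0.57 0" --pt "0 0.57 0" --pt "0 0.57 0" --pt "0 0.57 0" --pt "0 0.57 0" --pt "0 0.57 0" --pt "0 0.57 0" --pt "0 0.57 0" --turn '[-1,-1,-1,-1,-1,-1,-1,-1,-1,-1,-1,-1]' --grip 1 --newtons 15

```text
time: 19.85
ee_pos: [0.5698, 0.26, 0.2682]
eef_rot: [0.654, 0.757, -0.001, -0.0]
ft_force: [-0.2, -0.4, -0.3]
width: 0.0026
grip_force: 0.0
```

Emit:
step_arm --pt "-0.1 0 0" --pt "-0.06 0 0" --pt "0 0 0" --pt "0 0 0" --turn '[-1,-0.09,0,0]'

```text
time: 20.25
ee_pos: [0.5662, 0.2591, 0.2691]
eef_rot: [0.699, 0.715, -0.0, 0.0]
ft_force: [0.0, 0.3, 0.3]
width: 0.0004
grip_force: 0.0
```

Emit:
step_arm --pt "0 0 -0.8" --pt "0 0 -1" --pt "0 0 -1" --pt "0 0 -1" --pt "0 0 -1" --pt "0 0 -1" --pt "0 0 -0.8" --pt "0 0 -0.36" --pt "0 0 0" --pt "0 0 0" --turn '[0,0,0,0,0,0,0,0,0,0]'

```text
time: 21.25
ee_pos: [0.5668, 0.2595, 0.0963]
eef_rot: [0.7, 0.714, 0.001, 0.0]
ft_force: [0.2, -0.3, -0.1]
width: 0.0004
grip_force: 0.0
```

```bash
python3 - <<'E'
from h import *
s=read_state(); print(s["ee_pos"],s["ft_force"])
c=camera("scene"); im=c["image"][...,::-1]
cv2.imwrite("pics/crop6.png",cv2.resize(im[190:400,300:480],None,fx=2.8,fy=2.8))
E
```

```text
[0.56675539 0.25954481 0.09626183] [ 0.1666743  -0.31397506 -0.14100026]
```

View pics/crop6.png

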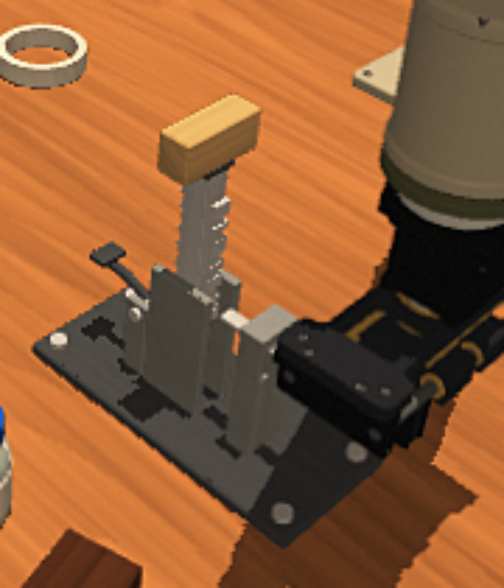

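The crop shows the column standing on its own with the saddle at (210,135) and the tab up at (108,253). The closed gripper is down beyond the bolt plate. Next I push along −y.

Emit:
step_arm --pt "0 -0.4 0" --pt "0 -0.4 0" --pt "0 -0.25 0" --pt "0 0 0" --turn '[0,0,0,0]'

```text
time: 21.7
ee_pos: [0.5666, 0.2314, 0.0957]
eef_rot: [0.701, 0.713, 0.0, 0.0]
ft_force: [-0.7, 0.2, 0.1]
width: 0.0001
grip_force: 0.0
```

Emit:
step_arm --pt "0 -0.04 0" --pt "0 -0.04 0" --turn '[0,0]'

```text
time: 21.9
ee_pos: [0.5661, 0.2317, 0.0953]
eef_rot: [0.7, 0.714, 0.0, -0.0]
ft_force: [-0.3, 0.7, -0.1]
width: 0.0003
grip_force: 0.0
```

Emit:
step_arm --pt "0 -0.04 0" --pt "0 -0.04 0" --turn '[0,0]'

```text
time: 22.1
ee_pos: [0.5661, 0.2295, 0.0953]
eef_rot: [0.7, 0.714, 0.0, -0.0]
ft_force: [-0.6, -0.2, -0.9]
width: 0.0002
grip_force: 0.0
```

Emit:
step_arm --pt "0 -0.04 0" --pt "0 -0.04 0" --turn '[0,0]'

```text
time: 22.3
ee_pos: [0.5662, 0.2277, 0.0953]
eef_rot: [0.7, 0.714, 0.0, -0.0]
ft_force: [0.4, 3.1, -1.1]
width: 0.0004
grip_force: 1.3
```

Emit:
step_arm --pt "0 -0.04 0" --pt "0 -0.04 0" --turn '[0,0]'

```text
time: 22.5
ee_pos: [0.5662, 0.2258, 0.0953]
eef_rot: [0.7, 0.714, 0.0, -0.0]
ft_force: [0.3, 3.2, -1.3]
width: 0.0007
grip_force: 1.3
```

Emit:
step_arm --pt "0 -0.04 0" --pt "0 -0.04 0" --turn '[0,0]'

```text
time: 22.7
ee_pos: [0.5662, 0.2234, 0.0953]
eef_rot: [0.7, 0.714, 0.0, -0.0]
ft_force: [1.1, 1.9, -0.0]
width: 0.0005
grip_force: 1.3
```

Emit:
step_arm --pt "0 -0.04 0" --pt "0 -0.04 0" --turn '[0,0]'

```text
time: 22.9
ee_pos: [0.5663, 0.2212, 0.0953]
eef_rot: [0.7, 0.714, 0.0, 0.0]
ft_force: [1.1, 3.0, -1.8]
width: 0.0007
grip_force: 1.3
```

Emit:
step_arm --pt "0 -0.03 0" --pt "0 -0.03 0" --turn '[0,0]'

```text
time: 23.1
ee_pos: [0.5663, 0.2197, 0.0953]
eef_rot: [0.7, 0.714, 0.0, 0.0]
ft_force: [0.9, 2.9, -2.3]
width: 0.0007
grip_force: 1.3
```

Emit:
step_arm --pt "0 -0.03 0" --pt "0 -0.03 0" --turn '[0,0]'

```text
time: 23.3
ee_pos: [0.5662, 0.2182, 0.0953]
eef_rot: [0.7, 0.714, 0.0, 0.0]
ft_force: [0.4, 2.6, -1.8]
width: 0.0004
grip_force: 1.3
```

Emit:
step_arm --pt "0 -0.02 0" --pt "0 -0.02 0" --turn '[0,0]'

```text
time: 23.5
ee_pos: [0.5663, 0.2172, 0.0954]
eef_rot: [0.7, 0.714, 0.0, 0.0]
ft_force: [2.3, 2.7, -1.6]
width: 0.0006
grip_force: 1.3
```

Emit:
step_arm --pt "0 -0.02 0" --pt "0 -0.02 0" --turn '[0,0]'

```text
time: 23.7
ee_pos: [0.5662, 0.2162, 0.0954]
eef_rot: [0.7, 0.714, 0.0, 0.0]
ft_force: [0.4, 2.8, -1.8]
width: 0.0003
grip_force: 1.3
```

Emit:
step_arm --pt "0 -0.02 0" --pt "0 -0.02 0" --turn '[0,0]'

```text
time: 23.9
ee_pos: [0.5663, 0.2152, 0.0954]
eef_rot: [0.7, 0.714, 0.0, 0.0]
ft_force: [2.1, 2.1, -0.9]
width: 0.0003
grip_force: 1.3
```

Emit:
step_arm --pt "0 -0.02 0" --pt "0 -0.02 0" --turn '[0,0]'

```text
time: 24.1
ee_pos: [0.5662, 0.2142, 0.0954]
eef_rot: [0.7, 0.714, 0.0, 0.0]
ft_force: [2.1, 3.5, -0.9]
width: 0.0003
grip_force: 1.3
```

Emit:
step_arm --pt "0 -0.02 0" --pt "0 -0.02 0" --turn '[0,0]'

```text
time: 24.3
ee_pos: [0.5662, 0.2133, 0.0954]
eef_rot: [0.7, 0.714, 0.0, 0.0]
ft_force: [1.7, 2.5, -0.5]
width: 0.0006
grip_force: 1.3
```

Emit:
step_arm --pt "0 -0.02 0" --pt "0 -0.02 0" --turn '[0,0]'

```text
time: 24.5
ee_pos: [0.5662, 0.2123, 0.0954]
eef_rot: [0.7, 0.714, 0.0, 0.0]
ft_force: [2.3, 2.3, -0.6]
width: 0.0007
grip_force: 1.3
```

Emit:
step_arm --pt "0 -0.02 0" --pt "0 -0.02 0" --turn '[0,0]'

```text
time: 24.7
ee_pos: [0.5662, 0.2113, 0.0954]
eef_rot: [0.7, 0.714, 0.0, 0.0]
ft_force: [1.2, 3.3, -1.1]
width: 0.0001
grip_force: 1.3
```

Emit:
step_arm --pt "0 -0.02 0" --pt "0 -0.02 0" --turn '[0,0]'

```text
time: 24.9
ee_pos: [0.5662, 0.2104, 0.0954]
eef_rot: [0.7, 0.714, 0.0, -0.0]
ft_force: [2.2, 4.1, 0.4]
width: 0.0005
grip_force: 2.0
```

Emit:
step_arm --pt "0 -0.02 0" --pt "0 -0.02 0" --turn '[0,0]'

```text
time: 25.1
ee_pos: [0.5662, 0.2104, 0.0954]
eef_rot: [0.7, 0.714, 0.001, -0.0]
ft_force: [2.7, 6.7, -1.9]
width: 0.0004
grip_force: 3.5
```

Emit:
step_arm --pt "0 -0.01 0" --pt "0 -0.01 0" --turn '[0,0]'

```text
time: 25.3
ee_pos: [0.5662, 0.2104, 0.0954]
eef_rot: [0.7, 0.715, 0.001, -0.0]
ft_force: [2.5, 8.0, -2.0]
width: 0.0005
grip_force: 3.9
```

Emit:
step_arm --pt "0 0.3 0" --pt "0 0.6 0" --pt "0 0.8 0" --pt "0 0.6 0" --pt "0 0 0.5" --pt "0 0 1" --pt "0 0.5 1" --pt "0 0.5 1" --pt "0 0.5 1" --pt "0 0 0.5" --pt "0 0 0" --pt "0 0 0" --turn '[0,0,0,0,0,0,0,0,0,0,0,0]'

```text
time: 26.5
ee_pos: [0.5662, 0.3025, 0.2196]
eef_rot: [0.7, 0.714, -0.0, 0.0]
ft_force: [-0.5, -0.0, -0.0]
width: 0.0003
grip_force: 0.0
```

```bash
python3 - <<'E'
from h import *
c=camera("scene"); im=c["image"][...,::-1]; W=pts(c)
cv2.imwrite("pics/crop7.png",cv2.resize(im[190:400,300:480],None,fx=2.8,fy=2.8))
t=(np.hypot(W[...,0]-.5697,W[...,1]-.0889)<.05)&(W[...,2]>.21)&(W[...,2]<.26)&(cv2.cvtColor(c["image"],cv2.COLOR_RGB2HSV)[...,1]>70)
print("saddle z",np.percentile(W[t][:,2],[50,90,97]))
k=(abs(W[...,0]-.567)<.025)&(W[...,1]>.175)&(W[...,1]<.24)&(W[...,2]>.092)&(W[...,2]<.14)
print(np.percentile(W[k],[2,50,98],axis=0).round(4)); print(read_state()["ft_force"])
E
```

```text
saddle z [0.23725118 0.24388261 0.24450399]
[[0.5536 0.1769 0.0927]
 [0.5726 0.1999 0.1137]
 [0.5851 0.2017 0.1297]]
[ 0.44788505 -0.96545734 -0.4221203 ]
```

View pics/crop7.png

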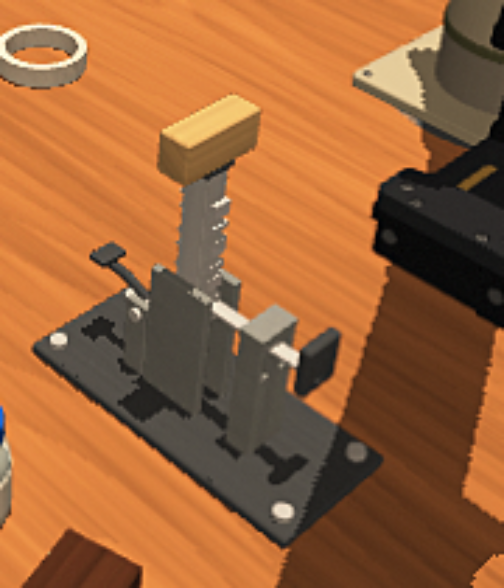

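The bolt plate at (318,360) has moved in about 17.5 mm and rests against its stop. The saddle at (210,135) is at the same height, the tab is up, and the robot is clear.

```bash
python3 -c "
from bench import *
print(close_job())"
```

```text
the job is handed in; nothing more can be done
None
```

The column is five clicks up with its tooth bearing on the pawl and the bolt fully home against its stop; the robot let go, moved clear, and the job was handed in at about 27 s.

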